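Mix a stain sample at the joiner's bench

ROBOT

A 7-joint arm with a two-finger parallel gripper is mounted at the origin on the work surface. World frame = base frame: x ahead of the robot, y to its left, z up, the work surface at z = 0. Lengths are in mm, angles in rad, forces in N, time in s.
With the tool pointing down it reaches from about 350 to 775 mm from the base axis. Payload 3.1 kg.
Tool frame: the origin (TCP) lies on the front face of the gripper's body, between the roots of the fingers; the fingertips stand 73 mm ahead of it and the grasp point (between the pads) lies grip_point_offset ahead of it (grip_point_offset is the distance from the TCP to the grasp point, in mm); z points along the fingers, y is the direction in which the jaws open and shut (so a half turn about z gives the same grasp; the last joint's range is limited). The gripper opens to 85 mm and grips with 20 to 120 N. Pads are 22 mm wide; open, the fingers measure 114 mm over their backs; the gripper's body (76 mm by 85 mm) begins 54 mm behind the grasp point. The pads swing forward as they close: fully open they stand 13 mm farther back than shut.
Start: joints at [1.122, 0.311, 0.014, 1.512, -0.004, 1.319, -0.027], TCP at [217.654, -505.116, 303.904] pointing down, gripper open.
Joint ranges: [-2.7, 2.7], [-0.3, 1.91], [-1.27, 1.3], [0.12, 2.57], [-1.44, 4.58], [0.2, 2.03], [-3.05, 3.05]. Speed limits (rad/s): [2.79, 2.79, 3.14, 3.14, 3.14, 3.14, 3.14].

INTERFACE

Orientations are given as a rotation vector (axis times angle).
In Python, from workcell import * gives the robot as it stands.
- The arm moves only by the tool move_arm, never from a script. Its argument "rows" is a list that holds one entry, the list of rows, each a list of 7 numbers: the turn, a rotation vector about the world's x, y, z in rad, then the shift along the world's x, y, z in mm, then the closure in counts, from 0 (fully open) to 255 (shut). A call has 1 to 12 rows; each row shifts and turns the pose as measured when the row begins; what a row does not reach is not made up. A row lasts 1/10 s, in which the tool goes at most 50 mm and 8.59 degrees, less where a joint would pass 70% of its speed; a pose out of reach is approached as far as the arm can. A call is refused whole if a number of a shift passes 50 or a number of a turn 0.15, either way. A call with a gripper value outside its range is refused whole. The fingers move at their own pace and stop on an object; "newtons" is the grip in N (left out, the last holds). Time passes only in rows, so rows that do not move let the fingers close. It gives the time, the measured TCP pose, the force and the opening at its end, in the units of the state.
- get_obs(): the state, without advancing time (a new reading comes with each control period).
- snapshot(name): name is "scene" or "top" or "wrist"; returns a dict with "color" (400x640x3 uint8, red, green, blue), "fov_y" (degrees; the focal length in pixels is half the picture's height over the tangent of half this angle, whatever the lens; pixels are square), "cx", "cy" (the principal point, pixels), "rvec" (rotation vector, rad) and "tvec" (3), from world to camera coordinates, as OpenCV has them. Camera axes: x right, y down, z forward; pixel columns grow to the right and rows downward; lengths in mm; the calibration is good to about 2 mm. The wrist camera is an equidistant fisheye: a pixel r from the principal point sees the ray r / f radians off the axis. A picture is of the moment at which its call begins. There is no depth.
- sign_off(): hands the job in, once; it reports no verdict.
Trained networks look in a picture, given as the dict that the camera call returned (one of the last four; its "shot" number tells which), for a name from the list of things; names that differ only in an ending like _2 or _b are one class to them, and where a whole thing is asked for, a point or a joint stands for the part that bears it (a point fixed in the world has none). Each returns a list of dicts, best first, with "conf" (0 to 1); they miss things now and then, are a little off and sometimes report something else, mostly with a low value. They report only what shows in the picture. A call takes as long as a camera call.
- look_for(query, picture): "xyz" ([x, y, z] in mm, in the coordinates of the camera as it stood for that picture, good to about 4 mm: the middle of the surface that is visible of it).
- tip_of(query, picture): "xyz" ([x, y, z] in mm, in the coordinates of the camera as it stood for that picture, good to about 4 mm: a listed point, or the origin of a listed thing).
The state is a dict: "time": time; "joint_pos": joint angles; "dq": joint speeds; "effort": joint torques, N m; "tool_pos": TCP position; "tcp_rot": TCP orientation; "force": force on the tool from outside, world axes, zero at the start; "wrist_torque": the same for the moment, N m; "width": finger opening in mm.
Only numpy, scipy, OpenCV 4.12 (cv2) and the standard library are available. Lean on these libraries where they do the work, as an engineer would, in place of code of your own. Each camera call takes 0.05 s, during which the arm holds its last target. There are 200 camera calls.

TASK

Take the green-capped vial out of the wooden rack and lower it, without dropping it in, fully home into the socket on top of the blue mixer, and let go of it. Then press the mixer's spring-return dial down by its crank bar, past the first two notches to the third, its lowest, and keep it pressed there: the program finishes while the arm is still holding the bar down, as it springs back when released. Leave the other two vials in their holes and do not disturb the other things on the bench.

Things in the scene. Friction and masses are not known exactly. Their poses are not given: they have to be found in the camera images.
- green_vial: The vial to mix: closed amber vial 80 mm tall, body 20 mm in diameter (foot chamfered 3 mm), GREEN cap 24 mm in diameter on the top 18 mm. 30 to 65 g. Origin: centre of the foot, z up along it. Starts upright in any of the three rack holes, foot 10 mm above the bench; its upper 45 mm stand clear of the rack.
- yellow_vial: Same vial with a YELLOW cap, in another rack hole: leave it there.
- white_vial: Same vial with a WHITE cap, in the remaining rack hole: leave it there.
- rack: Fixed block of brown wood, 60 mm (its x) by 165 mm (its y), 45 mm tall, with three round holes 23 mm in diameter, 35 mm deep, in a row along its y axis, at y = -52, 0 and +52 mm. Origin: centre of its underside on the bench. The clear space to grasp a cap is across the row, fingers closing along the rack's x.
- mixer: Fixed vial mixer. Blue and black body 140 mm (its x) by 120 mm (its y), 70 mm tall, with one round socket in its flat top, and on its +y side a spring-return dial between two grey cheeks (94 mm tall, reaching from y = 56 to 112 mm, |x| under 30 mm). Origin: centre of the body's underside on the bench, z up.
- socket_mouth (a point): Centre of the socket's mouth, level with the mixer's top, 70 mm above the bench; at (0, -15, 70) mm in the mixer's frame. The hole is 24 mm in diameter with a 3 mm chamfer and 40 mm deep.
- socket_floor (a point): Centre of the socket's floor, 40 mm below the mouth, 30 mm above the bench. A seated vial's foot rests here; its cap's top is then 110 mm above the bench.
- dial (a joint): Dial turn in rad: 0 at rest (crank up), grows as the bar is pressed DOWN, hard stop 0.94. Axis level, along the mixer's x, at y 82, z 75 mm in its frame. Notches at 0.30, 0.60 and 0.90 (the third, marked green, just before the stop). A spring always returns it to 0, from every notch; pushing takes 4 N at first, 8 N at the third notch, up to about 10 N over the ridge before each notch.
- dial_bar (a point): Centre of the crank bar: level black round bar, green ends, 16 mm in diameter, 68 mm long along the mixer's x, 90 mm from the dial's axis. At dial value t it is at y = 82 + 90 cos(0.55 - t), z = 75 + 90 sin(0.55 - t) mm in the mixer's frame: 122 mm above the bench at rest, 44 mm at the third notch (its top 8 mm higher). Free from above all the way.
- screwdriver: Bystander: screwdriver with a black handle, 210 mm long, lying on the bench. Origin under its middle, x along it.
- offcut: Bystander: pale wood offcut 100 x 70 x 28 mm. Origin: centre of its underside.
- glue_bottle: Bystander: white plastic bottle 68 mm in diameter, 190 mm tall. Origin: centre of its underside.
- square: Bystander: steel square lying flat; stock 120 x 22 x 16 mm, blade 160 x 28 x 4 mm. Origin under the stock's middle.
- clamp: Bystander: bar clamp lying flat, 300 x 105 mm, 25 mm high, black handle with a green end. Origin under the bar's middle.

How it is judged (in metres and radians):
On the way, in this order (a step that is already met when the one before it is completed fails the run):
1. the green-capped vial is lifted clear of the rack, the dial at rest (height (world z) of green_vial above 0.05 m and value of joint dial below 0.15 rad), for 0.1 s.
2. the green-capped vial stands fully home in the mixer's socket, let go, the dial not yet pressed (horizontal distance between green_vial and socket_floor below 0.006 m and z of green_vial in the frame of socket_floor below 0.006 m and angle between green_vial's own z axis and vertical below 0.2 rad and contact force between each of the fingers, the arm and green_vial below 0.1 N and value of joint dial below 0.15 rad), for 0.2 s.
3. the dial is pressed past two notches to the third and held by the arm (value of joint dial above 0.84 rad and contact force between any of the fingers, the arm and mixer above 3 N), for 0.2 s.
At the end, for the whole second after the job is handed in: The green-capped vial stands in the socket, untouched: foot within 6 mm of the socket's axis and floor, tilted under 0.2 rad, at rest; the dial is held in the third notch (value above 0.84) by the arm, which pushes with more than 3 N, through the last second (all of step 3 and horizontal distance between green_vial and socket_floor below 0.006 m and z of green_vial in the frame of socket_floor below 0.006 m and angle between green_vial's own z axis and vertical below 0.2 rad and contact force between each of the fingers, the arm and green_vial below 0.1 N and linear speed of green_vial below 0.03 m/s); the arm keeps its last pose, push and grip.
It fails at once if another vial was moved more than 20 mm or tipped (distance of any of yellow_vial, white_vial from where it was at the start of the episode above 0.02 m or angle between any of yellow_vial, white_vial's own z axis and vertical above 0.35 rad).
It fails at once if a bystander was moved more than 30 mm (distance of any of screwdriver, offcut, glue_bottle, square, clamp from where it was at the start of the episode above 0.03 m).
It fails at once if the glue bottle was tipped (angle between glue_bottle's own z axis and vertical above 0.4 rad).
It fails at once if the vial was dropped into the socket (contact force between each of the fingers, the arm and green_vial below 0.1 N and horizontal distance between green_vial and socket_mouth below 0.03 m and z of green_vial in the frame of socket_floor above 0.02 m and linear speed of green_vial above 0.4 m/s).
It also fails if it takes over 48 s, if anything falls off the work surface, if the arm or the gripper's body presses on something with over 40 N, if the wrist force passes 120 N, or if a joint passes its speed limit or range.

## Working session

There is one attempt and no reset: what is moved stays moved. The work goes in short steps, Python scripts to look and compute and a tool call to move; the robot and the scene stay as the last step left them, time stands still between calls to the robot, and variables do not carry over. Pictures are saved under pics/ and viewed, about 8 in all and at most 12, crops included, and the job is handed in when it is done.

Besides the shell and the picture viewer there is one more tool, called after "Call:" by a JSON object that holds its "name" and its "arguments", one argument or row to a line. move_arm: Moves the arm, as the interface text tells. Its arguments: {"type":"object","properties":{"rows":{"type":"array"},"newtons":{"type":"number"}},"required":["rows"]}

```bash
mkdir -p pics; ls; cat > h.py <<'E'
from workcell import *
import numpy as np, cv2
from scipy.spatial.transform import Rotation as R
def world(p,s):
    return R.from_rotvec(s["rvec"]).inv().apply(np.array(p,float)-np.array(s["tvec"]))
def save(s,n,crop=None,k=1):
    im=s["color"][:,:,::-1]
    if crop: im=im[crop[1]:crop[3],crop[0]:crop[2]]
    cv2.imwrite("pics/"+n,cv2.resize(im,None,fx=k,fy=k,interpolation=cv2.INTER_CUBIC))
def ray(s,u,v,z,fish=False):
    f=200/np.tan(np.radians(s["fov_y"]/2)); f=s["color"].shape[0]/2/np.tan(np.radians(s["fov_y"]/2))
    x,y=u-s["cx"],v-s["cy"]
    if fish:
        r=np.hypot(x,y); t=r/f; d=np.array([x/r*np.sin(t),y/r*np.sin(t),np.cos(t)])
    else: d=np.array([x/f,y/f,1])
    Ri=R.from_rotvec(s["rvec"]).inv(); c=Ri.apply(-np.array(s["tvec"])); d=Ri.apply(d)
    return c+d*(z-c[2])/d[2]
E
python3 - <<'E'
from h import *
o=get_obs();print(o); 
try: print(grip_point_offset)
except Exception as e: print(e)
for n in ["top","scene"]:
    s=snapshot(n); save(s,n+"1.png")
    print(n,s["fov_y"],s["cx"],s["cy"],world([0,0,0],s))
    for q in ["green_vial","yellow_vial","white_vial","rack","mixer","socket_mouth","socket_floor","dial_bar","screwdriver","offcut","glue_bottle","square","clamp"]:
        print(q,[(round(d["conf"],2),world(d["xyz"],s).round().tolist()) for d in tip_of(q,s)[:2]])
E
```

```text
pics
{'time': 0.0, 'joint_pos': array([ 1.12231292,  0.31176709,  0.01397065,  1.5130671 , -0.00438247,
        1.31919101, -0.02723935]), 'dq': array([ 0.00042977,  0.00035317,  0.0014684 ,  0.00012452, -0.00077357,
        0.00110806, -0.00075427]), 'effort': array([ 2.04147445e-04, -3.79915166e+01,  1.46264266e-01, -2.30589527e+01,
        1.23712909e-02,  1.36943822e-02,  3.65092617e-06]), 'tool_pos': array([ 217.41324639, -504.59656401,  302.79402924]), 'tcp_rot': array([-3.07453539e+00, -6.34202626e-01,  9.28157493e-04]), 'force': array([-0.3875826 , -0.35976787, -0.37114151]), 'wrist_torque': array([ 0.00156542,  0.03665201, -0.03796802]), 'width': 85.34813928431385}
53.900000000000006
top 42.899988374356646 320.85624107844933 198.46080330416555 [ 290.73546515  -59.54740792 1327.14533677]
green_vial [(0.44, [540.0, 202.0, 7.0])]
yellow_vial [(0.65, [535.0, 255.0, 10.0]), (0.21, [533.0, 310.0, 9.0])]
white_vial [(0.45, [535.0, 308.0, 8.0])]
rack [(0.69, [538.0, 258.0, -1.0])]
mixer [(0.84, [574.0, -141.0, 2.0]), (0.7, [532.0, 310.0, 10.0])]
socket_mouth [(0.88, [578.0, -155.0, 
[... 466 characters left out ...]
0])]
yellow_vial [(0.63, [572.0, -137.0, 5.0]), (0.57, [536.0, 266.0, 6.0])]
white_vial [(0.64, [537.0, 263.0, 10.0]), (0.52, [537.0, 312.0, 11.0])]
rack [(0.57, [534.0, 258.0, 2.0])]
mixer [(0.69, [574.0, -141.0, 5.0])]
socket_mouth [(0.63, [578.0, -156.0, 71.0]), (0.58, [534.0, 312.0, 10.0])]
socket_floor [(0.86, [576.0, -157.0, 29.0]), (0.19, [623.0, -448.0, -1.0])]
dial_bar [(0.86, [536.0, 14.0, 119.0]), (0.45, [537.0, 265.0, 8.0])]
screwdriver [(0.63, [538.0, 207.0, 11.0]), (0.56, [329.0, -242.0, 0.0])]
offcut [(0.94, [425.0, -490.0, -3.0]), (0.42, [537.0, 264.0, 5.0])]
glue_bottle [(0.59, [622.0, -448.0, -2.0])]
square [(0.85, [736.0, 135.0, -2.0])]
clamp [(0.59, [744.0, -133.0, 3.0])]
```

View pics/top1.png

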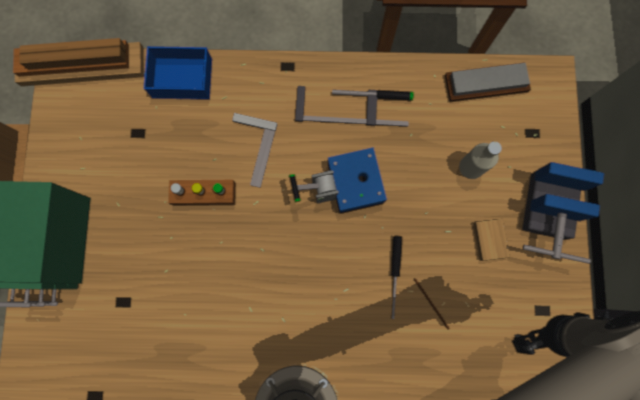

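View pics/scene1.png

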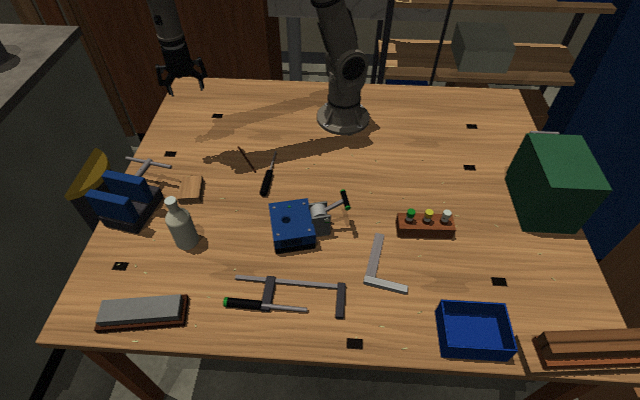

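The top view shows the green cap at about (218,188), the end of the rack nearest the mixer. The socket is at (363,177) and the crank bar at (295,188). The networks agree with this: rack yaw about 0, mixer yaw about 0.26 rad. The scene view agrees too, with the path at 300 mm height clear. I'm going above the vial.

Call:
{"name": "move_arm", "arguments": {
  "rows": [
    [[0, 0, 0.07, 19, 42, 0, 0], [0, 0, 0.07, 19, 42, 0, 0], [0, 0, 0.07, 19, 42, 0, 0], [0, 0, 0.07, 19, 42, 0, 0], [0, 0, 0.07, 19, 42, 0, 0], [0, 0, 0.07, 19, 42, 0, 0], [0, 0, 0.07, 19, 42, 0, 0], [0, 0, 0.07, 19, 42, 0, 0], [0, 0, 0.07, 19, 42, 0, 0], [0, 0, 0.07, 19, 42, 0, 0]]
  ]
}}

```text
time: 2.4
tool_pos: [406.6, -76.2, 305.0]
tcp_rot: [2.655, 1.657, 0.001]
force: [0.9, -1.2, -0.7]
width: 85.4
```

Call:
{"name": "move_arm", "arguments": {
  "rows": [
    [[0, 0, 0.065, 19, 41, -8, 0], [0, 0, 0.065, 19, 41, -8, 0], [0, 0, 0.065, 19, 41, -8, 0], [0, 0, 0.065, 19, 41, -8, 0], [0, 0, 0.065, 19, 41, -8, 0], [0, 0, 0.065, 19, 41, -8, 0], [0, 0, 0.065, 17, 36, -8, 0], [0, 0, 0, 0, 0, 0, 0], [0, 0, 0, 0, 0, 0, 0]]
  ]
}}

```text
time: 3.3
tool_pos: [542.5, 224.6, 248.0]
tcp_rot: [2.183, 2.241, 0.021]
force: [-0.2, -0.5, 0.7]
width: 85.3
```

```bash
python3 - <<'E'
from h import *
s=snapshot("wrist"); save(s,"w1.png"); o=get_obs()
print(s["fov_y"],s["cx"],s["cy"],s["rvec"],world([0,0,0],s),o["tool_pos"],o["tcp_rot"],o["joint_pos"].round(2))
for q in ["green_vial","yellow_vial","white_vial","rack"]:
    print(q,[(round(d["conf"],2),world(d["xyz"],s).round().tolist()) for d in tip_of(q,s)[:2]])
E
```

```text
65.70646984690485 319.5451567758431 193.03498980256552 [-2.85822033 -0.0341225  -0.03065457] [539.28022026 294.91969684 317.26814976] [542.14799556 224.74435356 248.09938095] [2.18378676 2.24178183 0.02177422] [ 0.04  0.5  -0.68  1.49  0.33  1.25 -0.66]
green_vial [(0.73, [532.0, 205.0, 11.0])]
yellow_vial [(0.9, [539.0, 259.0, 4.0])]
white_vial [(0.7, [537.0, 312.0, 9.0])]
rack [(0.67, [534.0, 259.0, -7.0])]
```

View pics/w1.png

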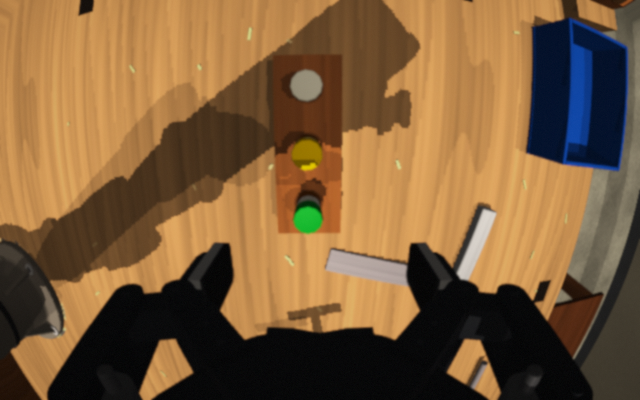

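The wrist view shows the cap tops: green (308,220), yellow (307,154), white (306,86). The rack lies straight along y.

```bash
python3 - <<'E'
from h import *
s=snapshot("wrist")
for u,v in [(308,219),(307,153),(306,86)]: print(ray(s,u,v,90,True))
o=get_obs()
print(R.from_rotvec(o["tcp_rot"]).as_matrix().round(3), o["tool_pos"])
s=snapshot("top")
hsv=cv2.cvtColor(s["color"],cv2.COLOR_RGB2HSV); 
E
```

```text
[537.06154141 204.66872388  90.        ]
[535.63751923 257.03924801  90.        ]
[534.02601123 306.72227214  90.        ]
[[-0.023  1.     0.021]
 [ 1.     0.023  0.   ]
 [-0.     0.021 -1.   ]] [542.81154896 222.47846972 249.28517845]
```

Call:
{"name": "move_arm", "arguments": {
  "rows": [
    [[0, 0.02, 0, -3, -8, -20, 0], [0, 0, 0, -3, -8, -30, 0], [0, 0, 0, 0, 0, -30, 0], [0, 0, 0, 0, 0, -14, 0], [0, 0, 0, 0, 0, 0, 0], [0, 0, 0, 0, 0, 0, 0]]
  ]
}}

```text
time: 4.25
tool_pos: [538.7, 202.6, 157.4]
tcp_rot: [2.199, 2.234, 0.011]
force: [-0.4, -0.6, -0.2]
width: 85.0
```

```bash
python3 - <<'E'
from h import *
s=snapshot("wrist"); save(s,"w2.png"); o=get_obs()
print(o["tool_pos"],R.from_rotvec(o["tcp_rot"]).as_matrix().round(3))
hsv=cv2.cvtColor(s["color"],cv2.COLOR_RGB2HSV); m=cv2.inRange(hsv,(50,120,60),(75,255,255))
n,l,st,c=cv2.connectedComponentsWithStats(m)
for i in range(1,n):
    if st[i,4]>60: print(st[i],c[i],ray(s,*c[i],90,True))
E
```

```text
[538.89975903 202.57210496 157.64208615] [[-0.016  1.     0.01 ]
 [ 1.     0.016  0.   ]
 [ 0.     0.01  -1.   ]]
[ 292  224   44   41 1407] [313.22885572 243.87206823] [536.07068339 207.28797944  90.        ]
```

View pics/w2.png

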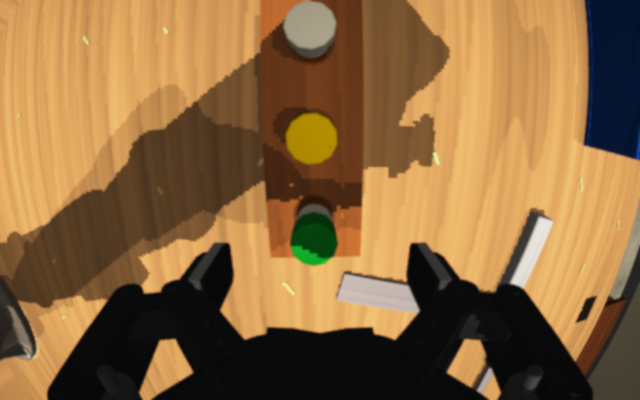

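The cap is at (313,244), centred between the fingers at (221,272) and (420,272). I'm correcting by (−2.5, +3.5), then descending and gripping.

Call:
{"name": "move_arm", "arguments": {
  "newtons": 40,
  "rows": [
    [[0, 0.01, 0, -2.5, 3.5, -3, 0], [0, 0, 0, 0, 0, -10, 0], [0, 0, 0, 0, 0, -9, 0], [0, 0, 0, 0, 0, 0, 0], [0, 0, 0, 0, 0, 0, 255], [0, 0, 0, 0, 0, 0, 255], [0, 0, 0, 0, 0, 0, 255], [0, 0, 0, 0, 0, 0, 255], [0, 0, 0, 0, 0, 0, 255], [0, 0, 0, 0, 0, 0, 255], [0, 0, 0, 0, 0, 0, 255]]
  ]
}}

```text
time: 5.4
tool_pos: [538.1, 208.5, 137.9]
tcp_rot: [2.201, 2.239, 0.011]
force: [-0.4, -0.2, -0.9]
width: 22.7
```

Call:
{"name": "move_arm", "arguments": {
  "rows": [
    [[0, 0, 0, 0, 0, 10, 255], [0, 0, 0, 0, 0, 20, 255], [0, 0, 0, 0, 0, 30, 255], [0, 0, 0, 0, 0, 40, 255], [0, 0, 0, 0, 0, 35, 255], [0, 0, 0, 0, 0, 20, 255], [0, 0, 0, 0, 0, 0, 255], [0, 0, 0, 0, 0, 0, 255]]
  ]
}}

```text
time: 6.2
tool_pos: [536.4, 208.3, 301.8]
tcp_rot: [2.2, 2.24, 0.014]
force: [0.1, 0.4, -1.2]
width: 22.6
```

```bash
python3 - <<'E'
from h import *
o=get_obs(); print(o["tool_pos"],o["width"],o["force"],R.from_rotvec(o["tcp_rot"]).as_matrix().round(3))
s=snapshot("wrist"); save(s,"w3.png")
E
```

```text
[536.41848613 208.34224727 301.84320767] 22.63444052036178 [ 0.05763302  0.40623712 -1.20563849] [[-0.018  1.     0.008]
 [ 1.     0.018  0.005]
 [ 0.005  0.008 -1.   ]]
```

View pics/w3.png

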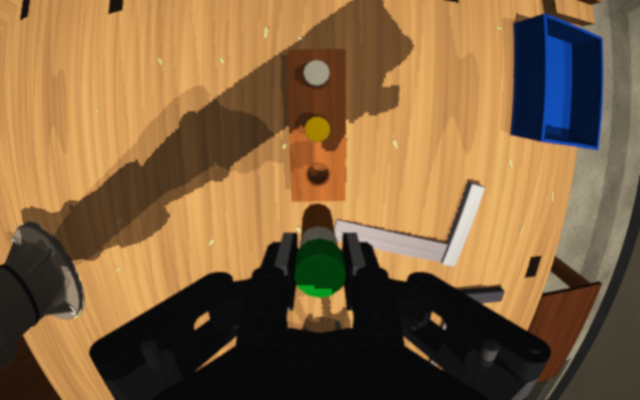

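The vial is held upright at (320,265), its old hole at (318,173) is empty and the other two vials are undisturbed. I'm carrying it over the socket.

Call:
{"name": "move_arm", "arguments": {
  "rows": [
    [[0, 0, 0, 2, -15, 0, 255], [0, 0, 0, 4, -35, 0, 255], [0, 0, 0, 5, -40, 0, 255], [0, 0, 0, 5, -40, 0, 255], [0, 0, 0, 5, -40, 0, 255], [0, 0, 0, 5, -40, 0, 255], [0, 0, 0, 5, -40, 0, 255], [0, 0, 0, 5, -40, 0, 255], [0, 0, 0, 3, -30, 0, 255], [0, 0, 0, 1, -15, 0, 255], [0, 0, 0, 0, 0, 0, 255], [0, 0, 0, 0, 0, 0, 255]]
  ]
}}

```text
time: 7.45
tool_pos: [562.8, -153.7, 281.8]
tcp_rot: [-2.19, -2.22, 0.032]
force: [-0.3, 0.3, 0.6]
width: 22.5
```

```bash
python3 - <<'E'
from h import *
o=get_obs(); print(o["tool_pos"],o["width"],R.from_rotvec(o["tcp_rot"]).as_matrix().round(3))
P={}
for n in ["wrist","top","scene"]:
    s=snapshot(n)
    if n=="wrist": save(s,"w4.png")
    for q in ["mixer","socket_mouth","socket_floor","dial_bar","green_vial"]:
        print(n,q,[(round(d["conf"],2),world(d["xyz"],s).round(1).tolist()) for d in tip_of(q,s)[:1]])
E
```

```text
[ 562.81094655 -153.65254877  281.78188529] 22.469622982781736 [[-0.013  0.999 -0.031]
 [ 1.     0.013  0.001]
 [ 0.002 -0.031 -1.   ]]
wrist mixer [(0.7, [569.4, -142.6, -5.7])]
wrist socket_mouth [(0.59, [577.6, -157.0, 68.0])]
wrist socket_floor [(0.89, [576.8, -157.1, 30.4])]
wrist dial_bar []
wrist green_vial [(0.55, [552.9, -157.0, 153.2])]
top mixer [(0.92, [574.0, -142.2, 0.4])]
top socket_mouth [(0.61, [572.7, -137.8, 0.7])]
top socket_floor [(0.78, [570.0, -157.1, 28.5])]
top dial_bar [(0.65, [526.5, 10.2, 116.7])]
top green_vial [(0.28, [574.1, -155.8, 66.4])]
scene mixer [(0.85, [569.6, -138.2, 5.9])]
scene socket_mouth [(0.63, [572.4, -139.0, 2.9])]
scene socket_floor [(0.62, [572.4, -154.0, 29.2])]
scene dial_bar [(0.89, [533.6, 12.9, 117.6])]
scene green_vial [(0.39, [557.8, -159.3, 153.2])]
```

View pics/w4.png

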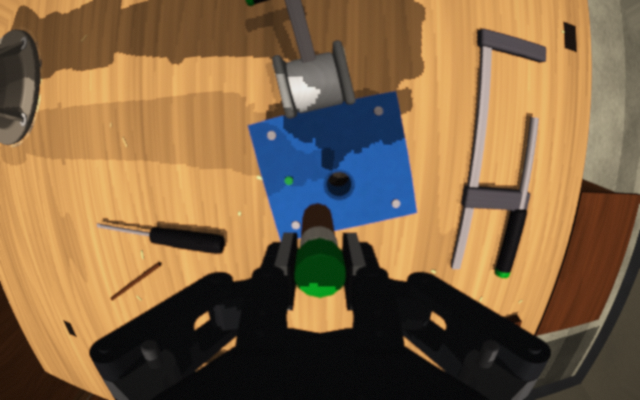

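The socket mouth shows at (339,184) and the top's screws at (271,135), (378,111) and (396,204). The held vial's foot is near (317,207).

```bash
python3 - <<'E'
from h import *
s=snapshot("wrist"); t=snapshot("top")
print("sock",ray(s,339,184,70,True))
for u,v in [(271,135),(378,111),(396,204)]: print(ray(s,u,v,70,True))
o=get_obs(); p=o["tool_pos"]; z=R.from_rotvec(o["tcp_rot"]).as_matrix()[:,2]
# predicted foot & cap top if the vial is on the tool axis
Rw=R.from_rotvec(s["rvec"]); f=200/np.tan(np.radians(s["fov_y"]/2))
for d in (48,128):
    c=Rw.apply(p+z*d)+s["tvec"]; th=np.arctan2(np.hypot(c[0],c[1]),c[2]); k=f*th/np.hypot(c[0],c[1])
    print(d,s["cx"]+c[0]*k,s["cy"]+c[1]*k)
save(s,"w5.png",(260,150,380,310),4)
E
```

```text
sock [ 575.26717899 -157.25404687   70.        ]
[ 511.65193108 -111.79892497   70.        ]
[609.01469312 -87.9984552   70.        ]
[ 631.50324802 -175.98051049   70.        ]
48 319.86199612613535 272.68715193580357
128 319.82123125603454 211.36513760430293
```

View pics/w5.png

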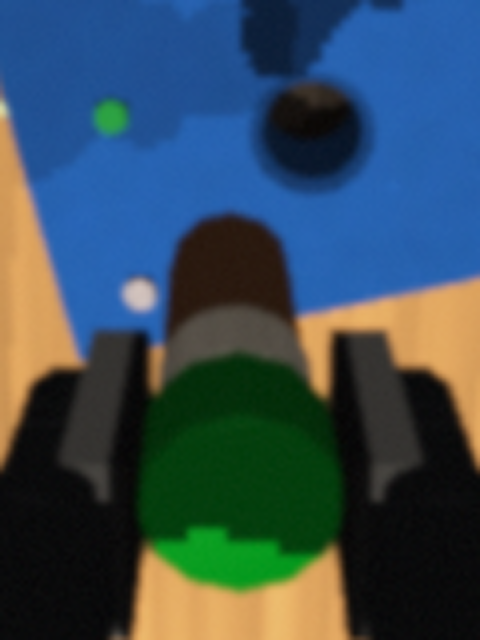

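Call:
{"name": "move_arm", "arguments": {
  "rows": [
    [[0, -0.03, 0, 7, -2, -25, 255], [0, 0, 0, 7, -2, -25, 255], [0, 0, 0, 0, 0, -15, 255], [0, 0, 0, 0, 0, -6, 255], [0, 0, 0, 0, 0, 0, 255]]
  ]
}}

```text
time: 8.95
tool_pos: [578.5, -159.0, 210.8]
tcp_rot: [2.204, 2.231, 0.004]
force: [-1.1, -0.6, 0.1]
width: 22.3
```

```bash
python3 - <<'E'
from h import *
s=snapshot("wrist"); o=get_obs(); p=o["tool_pos"]; M=R.from_rotvec(o["tcp_rot"]).as_matrix();z=M[:,2]
print(p,M.round(3),o["force"])
Rw=R.from_rotvec(s["rvec"]); f=200/np.tan(np.radians(s["fov_y"]/2))
def pr(w):
    c=Rw.apply(w)+s["tvec"]; th=np.arctan2(np.hypot(c[0],c[1]),c[2]); k=f*th/np.hypot(c[0],c[1])
    return np.round([s["cx"]+c[0]*k,s["cy"]+c[1]*k],1)
print(pr(p+z*48),pr(p+z*128),pr([p[0],p[1],70]),pr([577,-157,70]),pr([577,-147,70]))
t=snapshot("scene")
a=cv2.resize(s["color"][170:310,250:390],(560,560),interpolation=cv2.INTER_CUBIC)
cv2.imwrite("pics/w6.png",a[:,:,::-1])
E
```

```text
[ 578.74935274 -159.00418406  211.3676967 ] [[-0.012  1.     0.006]
 [ 1.     0.012 -0.002]
 [-0.002  0.006 -1.   ]] [-0.2765641   0.1279779   0.26301509]
[320.6 273.4] [320.4 211.7] [319.2 205.1] [316.7 202.4] [316.9 188.9]
```

View pics/w6.png

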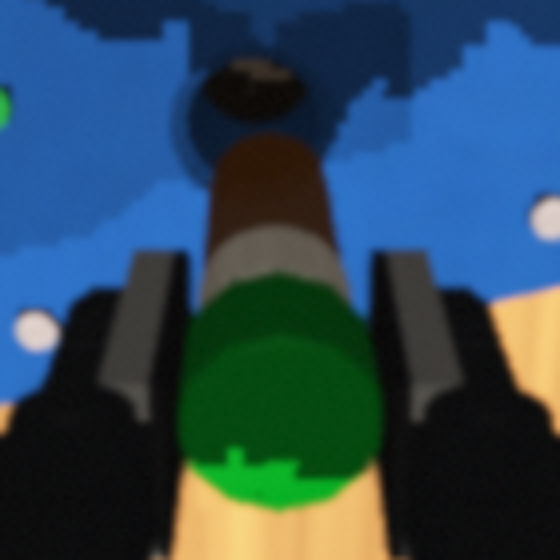

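The socket centre is at about (313,202) and the foot at about (317,210). The foot is about 1.5 mm too far +x and 2 mm too far −y, so I'm shifting it and lowering slowly with an eye on the force.

Call:
{"name": "move_arm", "arguments": {
  "rows": [
    [[0, 0, 0, -1.7, 2, 0, 255], [0, 0, 0, 0, 0, -6, 255], [0, 0, 0, 0, 0, -8, 255], [0, 0, 0, 0, 0, -6, 255], [0, 0, 0, 0, 0, 0, 255]]
  ]
}}

```text
time: 9.55
tool_pos: [580.4, -156.5, 197.6]
tcp_rot: [2.196, 2.223, 0.015]
force: [0.3, 1.3, 1.9]
width: 22.4
```

Call:
{"name": "move_arm", "arguments": {
  "rows": [
    [[0, 0, 0, -2, 0, 3, 255], [0, 0, 0, -1.5, -0.5, 0, 255], [0, 0, 0, 0, 0, 0, 255]]
  ]
}}

```text
time: 9.85
tool_pos: [576.3, -157.0, 199.9]
tcp_rot: [2.196, 2.224, 0.014]
force: [-0.5, 0.8, -1.1]
width: 22.6
```

```bash
python3 - <<'E'
from h import *
for i in range(3):
    s=snapshot("wrist"); o=get_obs(); print(o["tool_pos"].round(1),o["force"].round(1),R.from_rotvec(o["tcp_rot"]).as_matrix()[:,2].round(3))
cv2.imwrite("pics/w7.png",cv2.resize(s["color"][150:310,230:390],(640,600),interpolation=cv2.INTER_CUBIC)[:,:,::-1])
E
```

```text
[ 576.3 -157.   199.9] [-0.3 -0.3 -1.3] [ 0.018 -0.005 -1.   ]
[ 576.5 -156.9  199.9] [-0.3 -0.1 -0.4] [ 0.018 -0.005 -1.   ]
[ 576.6 -156.9  200. ] [1.  0.9 0.1] [ 0.018 -0.005 -1.   ]
```

View pics/w7.png

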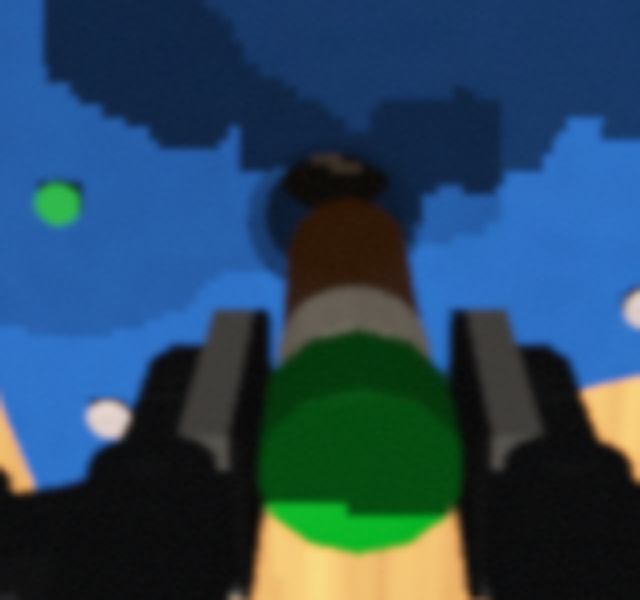

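```bash
python3 - <<'E'
from h import *
s=snapshot("wrist"); o=get_obs(); p=o["tool_pos"]; M=R.from_rotvec(o["tcp_rot"]).as_matrix();z=M[:,2]
Rw=R.from_rotvec(s["rvec"]); f=200/np.tan(np.radians(s["fov_y"]/2))
def pr(w):
    c=Rw.apply(w)+s["tvec"]; th=np.arctan2(np.hypot(c[:,0],c[:,1]),c[:,2]); k=f*th/np.hypot(c[:,0],c[:,1])
    return np.c_[(s["cx"]+c[:,0]*k-230)*4,(s["cy"]+c[:,1]*k-150)*3.75]
a=np.linspace(0,2*np.pi,60); C=np.c_[np.cos(a),np.sin(a),0*a]
for n,q in [("mouth12",[575,-156,70]+12*C),("mouth15",[575,-156,70]+15*C),("foot7",p+128*z+7*C),("foot10",p+125*z+10*C),("captop",p+48*z+12*C),("floor12",[575,-156,30]+12*C)]:
    x=pr(np.array(q)); print(n,x.min(0).round(),x.max(0).round())
E
```

```text
mouth12 [266. 155.] [407. 280.]
mouth15 [249. 139.] [425. 295.]
foot7 [319. 193.] [401. 266.]
foot10 [300. 182.] [420. 288.]
captop [251. 369.] [470. 544.]
floor12 [277. 103.] [396. 210.]
```

Call:
{"name": "move_arm", "arguments": {
  "rows": [
    [[0.005, 0.018, 0, 0, 3.5, 0, 255], [0, 0, 0, 0, 0, 0, 255], [0, 0, 0, 0, 0, -5, 255], [0, 0, 0, 0, 0, 0, 255]]
  ]
}}

```text
time: 10.45
tool_pos: [576.7, -152.8, 194.2]
tcp_rot: [-2.205, -2.234, 0.001]
force: [-1.1, -0.1, -0.8]
width: 22.8
```

```bash
python3 - <<'E'
from h import *
o=get_obs(); print(o["tool_pos"].round(1),o["force"].round(1),R.from_rotvec(o["tcp_rot"]).as_matrix()[:,2].round(3))
E
```

```text
[ 576.7 -152.8  194.2] [-1.1 -0.1 -0.8] [-0.002  0.001 -1.   ]
```

Call:
{"name": "move_arm", "arguments": {
  "rows": [
    [[0, 0, 0, 0, 0, -4, 255], [0, 0, 0, 0, 0, -4, 255], [0, 0, 0, 0, 0, 0, 255]]
  ]
}}

```text
time: 10.75
tool_pos: [576.5, -152.8, 185.1]
tcp_rot: [-2.205, -2.234, 0.001]
force: [0.1, -0.0, -0.5]
width: 22.4
```

No contact force with the foot at about z 57 mm, so it is inside the socket. I'm continuing down.

Call:
{"name": "move_arm", "arguments": {
  "rows": [
    [[0, 0, 0, 0, 0, -5, 255], [0, 0, 0, 0, 0, -5, 255], [0, 0, 0, 0, 0, -4, 255], [0, 0, 0, 0, 0, 0, 255]]
  ]
}}

```text
time: 11.15
tool_pos: [576.3, -153.0, 169.5]
tcp_rot: [-2.205, -2.233, 0.002]
force: [0.8, 0.4, -0.4]
width: 22.7
```

Call:
{"name": "move_arm", "arguments": {
  "rows": [
    [[0, 0, 0, 0, 0, -4, 255], [0, 0, 0, 0, 0, -3, 255], [0, 0, 0, 0, 0, 0, 255]]
  ]
}}

```text
time: 11.45
tool_pos: [576.3, -153.0, 161.9]
tcp_rot: [-2.205, -2.233, 0.002]
force: [0.4, 0.0, 0.1]
width: 22.6
```

Call:
{"name": "move_arm", "arguments": {
  "rows": [
    [[0, 0, 0, 0, 0, -2, 255], [0, 0, 0, 0, 0, -2, 255], [0, 0, 0, 0, 0, 0, 255]]
  ]
}}

```text
time: 11.75
tool_pos: [576.6, -153.0, 158.0]
tcp_rot: [-2.206, -2.234, 0.001]
force: [-0.3, -0.3, -0.1]
width: 22.4
```

Call:
{"name": "move_arm", "arguments": {
  "rows": [
    [[0, 0, 0, 0, 0, -1.5, 255], [0, 0, 0, 0, 0, -1.5, 255], [0, 0, 0, 0, 0, 0, 255]]
  ]
}}

```text
time: 12.05
tool_pos: [577.2, -153.1, 158.3]
tcp_rot: [-2.208, -2.235, 0.001]
force: [0.7, 0.1, -0.1]
width: 22.8
```

Call:
{"name": "move_arm", "arguments": {
  "rows": [
    [[0, 0, 0, 0, 0, -3, 255], [0, 0, 0, 0, 0, -3, 255]]
  ]
}}

```text
time: 12.25
tool_pos: [577.7, -153.2, 157.5]
tcp_rot: [2.206, 2.233, -0.003]
force: [-5.8, 2.6, 19.1]
width: 23.0
```

There are 19 N of upward force at TCP z 157.5, against the predicted seated height of 157.9, so the foot is on the floor. I'm releasing it.

Call:
{"name": "move_arm", "arguments": {
  "rows": [
    [[0, 0, 0, 0, 0, 0.5, 255], [0, 0, 0, 0, 0, 0, 0], [0, 0, 0, 0, 0, 0, 0], [0, 0, 0, 0, 0, 0, 0], [0, 0, 0, 0, 0, 0, 0], [0, 0, 0, 0, 0, 0, 0], [0, 0, 0, 0, 0, 0, 0], [0, 0, 0, 0, 0, 0, 0]]
  ]
}}

```text
time: 13.05
tool_pos: [577.8, -153.3, 157.0]
tcp_rot: [2.206, 2.233, -0.002]
force: [0.1, -0.0, -0.1]
width: 85.3
```

Call:
{"name": "move_arm", "arguments": {
  "rows": [
    [[0, 0, 0, 0, 0, 8, 0], [0, 0, 0, 0, 0, 25, 0], [0, 0, 0, 0, 0, 40, 0], [0, 0, 0, 0, 0, 40, 0], [0, 0, 0, 0, 0, 10, 255], [0, 0, 0, 0, 0, 0, 255]]
  ]
}}

```text
time: 13.65
tool_pos: [576.1, -152.7, 285.6]
tcp_rot: [2.207, 2.235, -0.003]
force: [0.1, 1.2, -0.3]
width: 58.9
```

```bash
python3 - <<'E'
from h import *
o=get_obs(); print(o["time"],o["tool_pos"].round(1),o["width"],o["joint_pos"].round(2),R.from_rotvec(o["tcp_rot"]).as_matrix().round(3))
s=snapshot("wrist"); save(s,"w8.png")
print("captop z110", "pick from picture")
for n in ["wrist","scene"]:
    s=snapshot(n)
    for q in ["green_vial","dial_bar","mixer"]: print(n,q,[(round(d["conf"],2),world(d["xyz"],s).round(1).tolist()) for d in tip_of(q,s)[:2]])
E
```

```text
13.65 [ 576.1 -152.7  285.6] 58.93708635176908 [ 0.62  0.48 -0.59  1.39  0.27  1.35  0.04] [[-0.013  1.    -0.001]
 [ 1.     0.013 -0.002]
 [-0.002 -0.001 -1.   ]]
captop z110 pick from picture
wrist green_vial [(0.94, [570.0, -159.2, 30.5])]
wrist dial_bar []
wrist mixer [(0.97, [569.9, -137.8, -3.8])]
scene green_vial [(0.55, [575.1, -158.1, 34.0])]
scene dial_bar [(0.95, [535.4, 16.1, 123.1])]
scene mixer [(0.85, [570.1, -137.5, 5.5])]
```

View pics/w8.png

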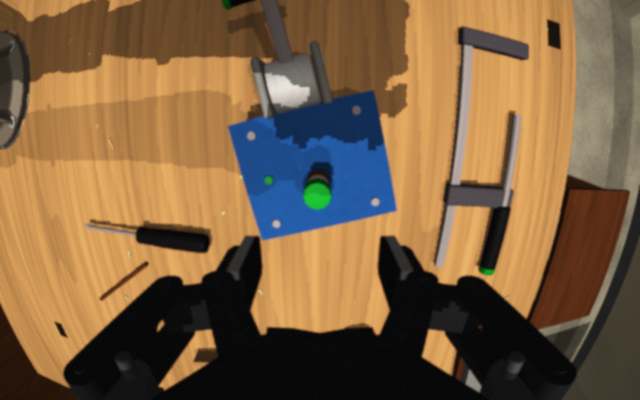

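The green cap at (317,193) sits centred in the mixer. The network puts the vial's foot at z of about 30–34, which matches seated. Next I go above the crank bar with the fingers shut and the jaws aligned with the bar.

Call:
{"name": "move_arm", "arguments": {
  "newtons": 60,
  "rows": [
    [[0, 0, 0.06, -10, 35, 0, 255], [0, 0, 0.06, -11, 45, 0, 255], [0, 0, 0.06, -11, 43, 0, 255], [0, 0, 0.06, -8, 30, -15, 255], [0, 0, 0, -3, 12, -20, 255], [0, 0, 0, 0, 0, -15, 255], [0, 0, 0, 0, 0, 0, 255], [0, 0, 0, 0, 0, 0, 255]]
  ]
}}

```text
time: 14.9
tool_pos: [528.1, 17.1, 228.7]
tcp_rot: [-1.911, -2.488, 0.009]
force: [-0.1, -0.3, -0.1]
width: -0.3
```

```bash
python3 - <<'E'
from h import *
o=get_obs(); print(o["time"],o["tool_pos"].round(1),o["width"],R.from_rotvec(o["tcp_rot"]).as_matrix().round(3))
s=snapshot("wrist"); save(s,"w9.png")
for n in ["wrist","scene"]:
    s=snapshot(n)
    for q in ["green_vial","dial_bar","mixer"]: print(n,q,[(round(d["conf"],2),world(d["xyz"],s).round(1).tolist()) for d in tip_of(q,s)[:2]])
E
```

```text
14.9 [528.1  17.1 228.7] -0.2558170934492208 [[-0.258  0.966 -0.007]
 [ 0.966  0.258 -0.001]
 [ 0.001 -0.007 -1.   ]]
wrist green_vial []
wrist dial_bar [(0.82, [532.1, 15.3, 121.8]), (0.47, [571.2, -142.4, -4.9])]
wrist mixer [(0.76, [568.0, -144.5, -3.2])]
scene green_vial [(0.41, [576.2, -157.0, 34.1]), (0.31, [580.2, -157.6, 72.0])]
scene dial_bar [(0.88, [531.0, 17.2, 120.5]), (0.57, [425.8, -489.2, -1.7])]
scene mixer [(0.85, [574.0, -138.6, 4.6])]
```

View pics/w9.png

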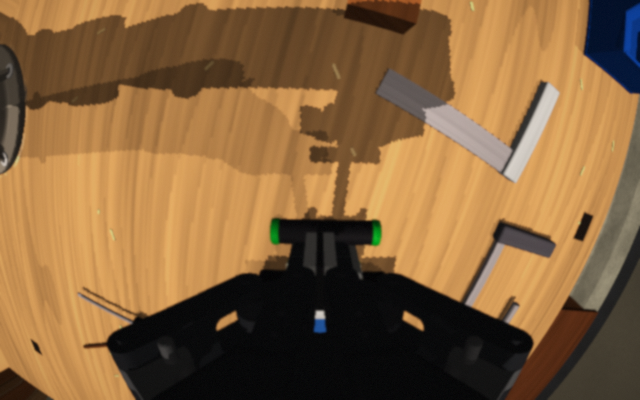

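The bar's ends are at (275,231) and (377,232), aligned with the jaws, and the fingertips are just below it at (318,240).

```bash
python3 - <<'E'
from h import *
s=snapshot("wrist"); o=get_obs()
y=R.from_rotvec(o["tcp_rot"]).as_matrix()[:,0]
b=ray(s,326,231.5,122,True); print(b,o["tool_pos"],"TCP ahead of bar along mixer y:",(o["tool_pos"]-b)@y)
E
```

```text
[532.54967845  12.05146709 122.        ] [528.25298219  16.78456712 228.82129502] TCP ahead of bar along mixer y: 5.703471566304358
```

Call:
{"name": "move_arm", "arguments": {
  "rows": [
    [[0, 0, 0, 0, -1, -12, 255], [0, 0, 0, 0, 0, -12, 255], [0, 0, 0, 0, 0, -10, 255], [0, 0, 0, 0, 1, -10, 255], [0, 0, 0, -0.5, 1.5, -10, 255], [0, 0, 0, -0.5, 1.5, -10, 255], [0, 0, 0, 0, 0, 0, 255]]
  ]
}}

```text
time: 16.1
tool_pos: [526.4, 29.2, 163.7]
tcp_rot: [-1.9, -2.488, -0.007]
force: [-1.3, -0.7, 4.2]
width: -0.2
```

Call:
{"name": "move_arm", "arguments": {
  "rows": [
    [[0, 0, 0, 1, -4, -8, 255], [0, 0, 0, 1, -4, -10, 255], [0, 0, 0, 0.5, -3, -10, 255], [0, 0, 0, 0, 0, 0, 255]]
  ]
}}

```text
time: 16.5
tool_pos: [528.5, 24.8, 137.0]
tcp_rot: [-1.892, -2.489, -0.018]
force: [-0.9, -2.1, 6.0]
width: -0.2
```

Call:
{"name": "move_arm", "arguments": {
  "rows": [
    [[0, 0, 0, 0.5, -3, -8, 255], [0, 0, 0, 0.5, -2, -8, 255], [0, 0, 0, 0, 0, -4, 255], [0, 0, 0, 0, 0, -3, 255]]
  ]
}}

```text
time: 16.9
tool_pos: [530.2, 21.5, 120.9]
tcp_rot: [-1.892, -2.49, -0.016]
force: [-9.2, -1.2, 27.5]
width: 0.3
```

```bash
python3 - <<'E'
from h import *
for i in range(2):
    s=snapshot("scene"); o=get_obs(); print(o["time"],o["tool_pos"].round(1),o["force"].round(1),R.from_rotvec(o["tcp_rot"]).as_matrix()[:,2].round(3))
    for q in ["green_vial","dial_bar"]: print(q,[(round(d["conf"],2),world(d["xyz"],s).round(1).tolist()) for d in tip_of(q,s)[:2]])
    s=snapshot("wrist")
    for q in ["dial_bar"]: print(q,[(round(d["conf"],2),world(d["xyz"],s).round(1).tolist()) for d in tip_of(q,s)[:2]])
save(s,"w10.png")
E
```

```text
16.95 [530.1  21.5 121. ] [-7.4 -0.8 22.7] [-0.005  0.016 -1.   ]
green_vial [(0.4, [576.7, -155.0, 31.2])]
dial_bar [(0.59, [530.8, 20.8, 38.1])]
dial_bar []
17.2 [530.1  21.5 121. ] [-7.4 -1.4 21.8] [-0.004  0.016 -1.   ]
green_vial [(0.62, [528.3, 19.3, 39.3]), (0.43, [575.2, -157.7, 31.9])]
dial_bar [(0.85, [530.5, 21.7, 39.2])]
dial_bar []
```

View pics/w10.png

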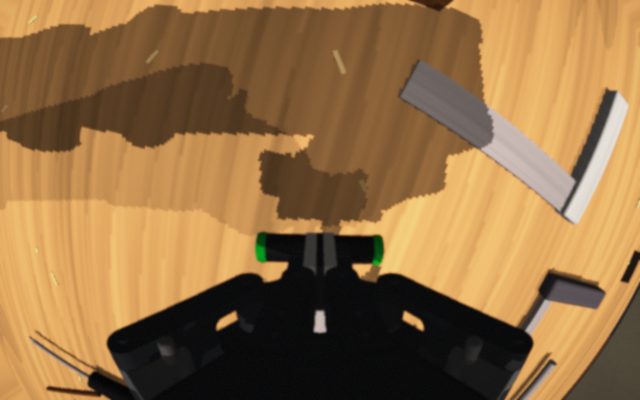

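The bar's ends are at (262,247) and (378,249), with the fingertips on its middle. The measured bar height of 38–39 mm matches the dial at its stop (t about 0.94), with a steady push of 22 N. The vial still reads as seated, so I'm handing in.

```bash
python3 - <<'E'
from h import *
o=get_obs(); print(o["time"],o["tool_pos"].round(1),o["force"].round(1)); print(sign_off())
E
```

```text
17.4 [530.   21.5 121. ] [-7.4 -1.1 22.8]
the job is handed in; nothing more can be done
None
```

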